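# Fetch the hardener tin from behind the row

## Robot

A 7-joint arm with a two-finger parallel gripper is mounted at the origin on the work surface. World frame = base frame: x ahead of the robot, y to its left, z up, the work surface at z = 0. Lengths are in m, angles in degrees, forces in N, time in s.
With the tool pointing down it reaches from about 0.425 to 0.875 m from the base axis. Payload 4.7 kg.
Tool frame: the origin (TCP) lies midway between the tips of the shut fingers; the grasp point (between the pads) lies env.grip_point_offset behind it (env.grip_point_offset is the distance from the TCP to the grasp point, in m); x points along the fingers, y is the direction in which the jaws open and shut, and the axes are right-handed (so a half turn about x gives the same grasp; the last joint's range is limited). The gripper opens to 87 mm and grips with 3 to 60 N. Pads are 19 mm wide; open, the fingers measure 117 mm over their backs; the gripper's body (75 mm by 190 mm) begins 51 mm behind the grasp point.
Start: joints at [-70.296, 18.392, -4.016, 83.108, 1.295, 78.541, -3.26], TCP at [0.211, 0.615, 0.223] pointing down, gripper open.
Joint ranges: [-163.93, 163.93], [-17.29, 119.83], [-79.2, 71.16], [3.27, 140.29], [-89.18, 269.18], [5.43, 117.66], [-154.24, 154.24]. Speed limits (degrees/s): [147.25, 147.25, 180, 180, 180, 180, 180].

## Interface

Orientations are given as [roll, pitch, yaw] about the fixed x, y, z axes, in that order (R = Rz(yaw) Ry(pitch) Rx(roll)).
In Python, from cell import readout, read_camera, camera_params, sign_off, spot_in, pinpoint, env gives the robot as it stands.
- The arm moves only by the shell command python3 -m pendant 'ROWS' [OPENING] [FORCE]. ROWS is a JSON object of lists of equal length, an entry for each row: "xyz": the shift along the world's x, y, z in m, a list of three; "turn": the turn about the world's z in rad. A call has 1 to 10 rows; each row shifts and turns the pose as measured when the row begins; what a row does not reach is not made up. A row lasts 1/8 s, in which the tool goes at most 62.5 mm and 10.7 degrees, less where a joint would pass 70% of its speed; a pose out of reach is approached as far as the arm can. A call is refused whole if a number of a shift passes 0.0625 or a number of a turn 0.188, either way. A call with a gripper value outside its range is refused whole. OPENING is the opening, from 0 (shut) to 1 (fully open), set as the call begins (- or left out, the last holds). The fingers move at their own pace and stop on an object; FORCE is the grip in N (left out, the last holds). Time passes only in rows, so rows that do not move let the fingers close. It gives the time, the measured TCP pose, the force and the opening at its end, in the units of the state.
- readout.get_obs(): the state, without advancing time (a new reading comes with each control period).
- read_camera(name): name is "scene" or "top"; returns the picture (384x512x3 uint8, red, green, blue); there is no depth.
- camera_params(name): a dict with "fx", "fy", "cx", "cy" (pixels), "rvec" (rotation vector, rad) and "tvec" (3), from world to camera coordinates, as OpenCV has them. Camera axes: x right, y down, z forward; pixel columns grow to the right and rows downward; lengths in m; the calibration is good to about 2 mm. A picture is of the moment at which its call begins. camera_params takes no time and is no camera call.
- sign_off(): hands the job in, once; it reports no verdict.
Trained networks look in the newest picture that a camera, given by its name, has taken for a name from the list of things; names that differ only in an ending like _2 or _b are one class to them, and where a whole thing is asked for, a point or a joint stands for the part that bears it (a point fixed in the world has none). Each returns a list of dicts, best first, with "score" (0 to 1); they miss things now and then, are a little off and sometimes report something else, mostly with a low value. They report only what shows in the picture. A call takes as long as a camera call.
- spot_in(camera, name): "at" ([x, y, z] in m, in the coordinates of the camera as it stood for that picture, good to about 4 mm: the middle of the surface that is visible of it).
- pinpoint(camera, name): "at" ([x, y, z] in m, in the coordinates of the camera as it stood for that picture, good to about 4 mm: a listed point, or the origin of a listed thing).
The state is a dict: "time_s": time; "qpos": joint angles; "joint_velocities": joint speeds; "effort": joint torques, N m; "tool_pos": TCP position; "tool_rot": TCP orientation; "force": force on the tool from outside, world axes, zero at the start; "wrist_torque": the same for the moment, N m; "grip_width": finger opening in m.
Only numpy, scipy, OpenCV 4.12 (cv2) and the standard library are available. Lean on these libraries where they do the work, as an engineer would, in place of code of your own. Each camera call takes 0.05 s, during which the arm holds its last target.

## Task

I need the squat tin of hardener on the bench scale; it stands in the back row of the paint rack, behind the tall containers. Stand the two containers that are in front of it out of the way on the round board, set the squat tin gently on the middle of the scale's weighing plate, then put both containers back into the row, each in the place it came from and the flat tin facing as it did. All the rest must be left standing where it is.

Things in the scene. Friction and masses are not known exactly. Their poses are not given: they have to be found in the camera images.
- rack: Fixed plywood rack, 170 (x, front to back) by 278 mm (y); origin under its centre. Floor 12 mm up; front and back lips 9 mm thick, 34 mm high; end boards 77 mm high, 52 in the back half. Front row: four tall containers at x -46, y -93, -31, 31, 93 mm (+-3), 6 to 12 mm apart. Back row: three low things at x 22, y -62, 0, 62 mm: each has two containers in front of it, 31 mm to either side in y.
- spray_can: White spray can, round: body 53 mm diameter up to 110 mm, domed shoulder, white cap 44 mm diameter from 118 to 146 mm, the top. About 0.24 kg. Its origin is the centre of its underside, z up. At the start it stands in one of the four places of the rack's front row.
- flat_tin: Rectangular metal tin: 38 mm along its x, 54 mm along its y, 116 mm high, with a black screw cap 26 mm diameter in the middle of its top up to 131 mm. About 0.26 kg. Its x stands along the rack's x (within 0.05 rad), so that its narrow width lies front to back. Its origin is the centre of its underside, z up. At the start it stands in one of the four places of the rack's front row.
- glue_bottle: White round plastic bottle: 50 mm diameter up to 100 mm, shoulder to 110 mm, orange collar 28 mm diameter to 119 mm and orange cone nozzle to 140 mm. About 0.22 kg. Its origin is the centre of its underside, z up. At the start it stands in one of the four places of the rack's front row.
- tall_tin: Plain round metal tin with paper label and flat lever lid: 54 mm diameter, 120 mm high. About 0.28 kg. Its origin is the centre of its underside, z up. At the start it stands in one of the four places of the rack's front row.
- squat_tin: The tin to fetch: low round metal tin with paper label and flat lever lid, 48 mm diameter, 42 mm high. About 0.16 kg. Its x and y axes start parallel to the rack's. Its origin is the centre of its underside, z up. At the start it stands in one of the three places of the rack's back row.
- amber_vial: Small amber glass bottle, 20 mm diameter to 28 mm, black cap to 42 mm high; to be left alone. Its origin is the centre of its underside, z up. At the start it stands in one of the three places of the rack's back row.
- white_pot: Small white pot with grey cap, 20 mm diameter, 38 mm high; to be left alone. Its origin is the centre of its underside, z up. At the start it stands in one of the three places of the rack's back row.
- board: Fixed round plywood board lying on the table, 190 mm diameter, 12 mm thick: the side area, empty, with room for two containers side by side. Its origin is the centre of its underside. It lies to the left or to the right of the rack, the scale on the other side.
- scale: Fixed low bench scale, grey, with a round steel weighing plate 124 mm diameter whose flat top is 52 mm above the table (the plate does not move). Its origin lies on the table straight under the plate's centre; z up. The housing, 38 mm high, 150 mm wide, reaches from 108 mm in front (its -x, display) to 72 mm behind.

How it is judged:
By the outcome, as a careful person would: the job done as asked, in the order asked, and still so for the second after the job is handed in, with the robot touching nothing.
It also fails if it takes over 112 s, if anything falls off the work surface, if the arm or the gripper's body presses on something with over 40 N, if the wrist force passes 120 N, or if a joint passes its speed limit or range.

## Working session

There is one attempt and no reset: what is moved stays moved. The work goes in short steps, Python scripts to look and compute and a shell command to move; the robot and the scene stay as the last step left them, time stands still between calls to the robot, and variables do not carry over. Pictures are saved under pics/ and viewed, and the job is handed in when it is done.

```bash
ls; mkdir -p pics
cat > h.py <<'E'
import numpy as np, cv2
from cell import readout, read_camera, camera_params, sign_off, spot_in, pinpoint, env
def R(n):
    p=camera_params(n); return cv2.Rodrigues(np.array(p['rvec'],float))[0],np.array(p['tvec'],float).ravel(),p
def w(n,c):
    r,t,_=R(n); return r.T@(np.array(c)-t)
def px(n,P):
    r,t,p=R(n); c=r@np.array(P)+t; return np.array([p['fx']*c[0]/c[2]+p['cx'],p['fy']*c[1]/c[2]+p['cy']])
def ray(n,uv,z):
    r,t,p=R(n); d=r.T@np.array([(uv[0]-p['cx'])/p['fx'],(uv[1]-p['cy'])/p['fy'],1]); o=-r.T@t
    return o+d*(z-o[2])/d[2]
def save(n,f):
    im=read_camera(n); cv2.imwrite('pics/'+f,im[:,:,::-1]); return im
E
python3 - <<'E'
from h import *
o=readout.get_obs(); print(o['tool_pos'],o['tool_rot'],o['force'],o['grip_width'],o['time_s'],env.grip_point_offset)
for c in ['top','scene']:
    save(c,c+'0.png'); r,t,p=R(c); print(c,-r.T@t,p['fx'])
    for n in ['rack','board','scale','spray_can','flat_tin','glue_bottle','tall_tin','squat_tin','amber_vial','white_pot']:
        a=pinpoint(c,n)
        print(n,[(np.round(w(c,d['at']),3).tolist(),round(d['score'],2)) for d in a[:2]])
print(readout.get_obs()['time_s'])
E
```

```text
pics
[0.21036191 0.61441782 0.22145094] [ -86.46356486   89.88825268 -105.35692149] [-0.70258888  0.77112031  0.05429684] 0.08668699829907613 0.0 0.0187
top [0.38107669 0.00890326 0.86763933] 350.23247676596185
rack [([0.591, -0.049, -0.001], 0.98)]
board [([0.518, 0.349, 0.0], 0.88)]
scale [([0.516, -0.345, -0.002], 0.95)]
spray_can [([0.545, -0.01, 0.011], 0.75)]
flat_tin [([0.544, -0.135, 0.013], 0.86)]
glue_bottle [([0.553, 0.054, 0.006], 0.8), ([0.519, 0.35, 0.001], 0.63)]
tall_tin [([0.542, -0.069, 0.015], 0.62)]
squat_tin [([0.607, -0.107, 0.009], 0.67)]
amber_vial []
white_pot [([0.617, 0.021, 0.012], 0.56)]
scene [1.10545082 0.57465152 0.69463717] 455.439417119075
rack [([0.585, -0.042, 0.003], 0.75)]
board [([0.543, 0.052, 0.015], 0.74), ([0.517, 0.343, -0.0], 0.61)]
scale [([0.515, -0.342, -0.003], 0.7)]
spray_can [([0.543, -0.012, 0.011], 0.64)]
flat_tin [([0.537, -0.131, 0.014], 0.9)]
glue_bottle [([0.543, 0.056, 0.015], 0.63)]
tall_tin [([0.541, -0.07, 0.011], 0.85)]
squat_tin [([0.609, -0.11, 0.01], 0.58), ([0.612, -0.045, 0.012], 0.21)]
amber_vial [([0.611, -0.046, 0.013], 0.47)]
white_pot [([0.611, 0.017, 0.013], 0.67)]
1.1
```

View pics/top0.png

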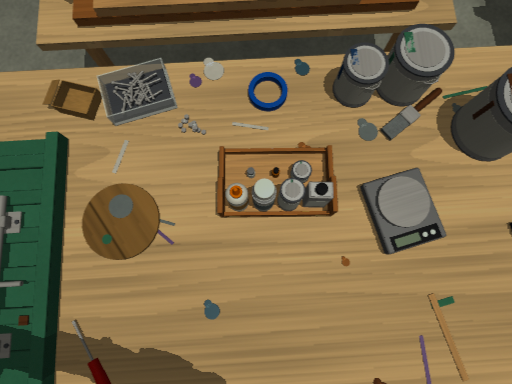

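View pics/scene0.png

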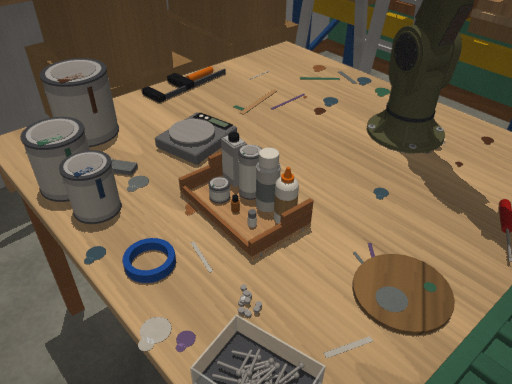

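Run:
```python
from h import *
from scipy.spatial.transform import Rotation as Ro
im=cv2.imread('pics/top0.png')
def draw(im,n,P,c):
    q=np.array([px(n,p) for p in P])
    cv2.polylines(im,[np.round((q-off)*S*16).astype(int).reshape(-1,1,2)],True,c,1,cv2.LINE_AA,4)
off=np.array([205,138]);S=5
c=cv2.resize(im[138:225,205:345],None,fx=S,fy=S,interpolation=cv2.INTER_CUBIC)
cv2.imwrite('pics/crop0.png',c)
off=np.array([170,125]);S=5
c=cv2.resize(cv2.imread('pics/scene0.png')[125:255,170:320],None,fx=S,fy=S,interpolation=cv2.INTER_CUBIC)[:600]
cv2.imwrite('pics/crop1.png',c)
r=Ro.from_euler('xyz',readout.get_obs()['tool_rot'],degrees=True).as_matrix();print(r.round(3))
```

```text
[[ 0.     0.324  0.946]
 [ 0.     0.946 -0.324]
 [-1.     0.     0.   ]]
```

View pics/crop0.png

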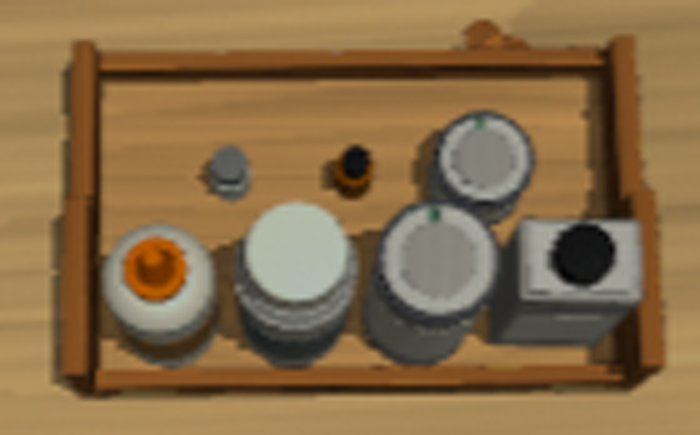

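View pics/crop1.png

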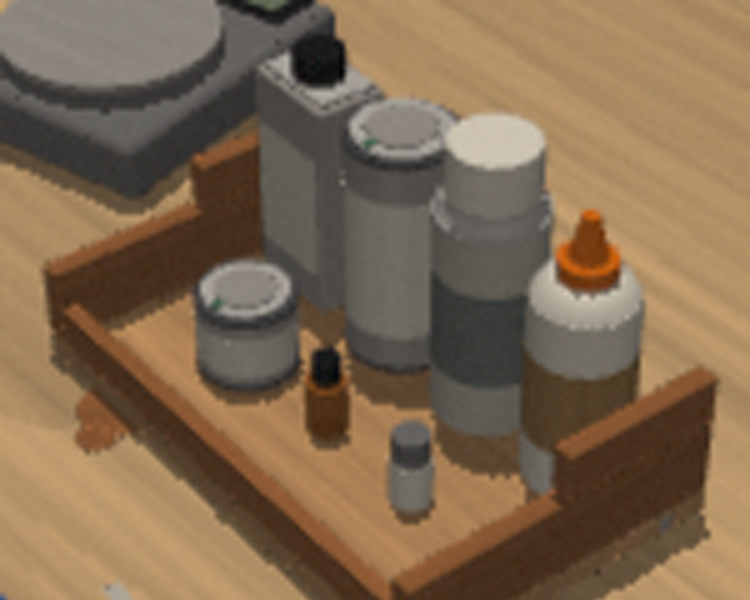

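Run:
```python
from h import *
f=lambda c:((c[0]+.5)/5-.5+205,(c[1]+.5)/5-.5+138)
for n,c,z in [('flat',(584,254),.143),('tall',(439,260),.132),('squat',(485,158),.054),('spray',(297,252),.158),('glue',(155,262),.152),
 ('BLo',(75,42),.052),('BRo',(635,38),.052),('FLo',(62,378),.077),('FRo',(662,370),.077),('lipFL',(98,368),.034),('lipFR',(625,366),.034),('lipBL',(100,53),.034),('lipBR',(605,51),.034)]:
    print(n,ray('top',f(c),z).round(4))
g=lambda c:((c[0]+.5)/5-.5+170,(c[1]+.5)/5-.5+125)
for n,c,z in [('flat',(320,48),.143),('tall',(403,130),.132),('squat',(246,290),.054),('spray',(496,141),.158)]:
    print('sc',n,ray('scene',g(c),z).round(4))
```

```text
flat [ 0.539  -0.1339  0.143 ]
tall [ 0.5425 -0.0734  0.132 ]
squat [ 0.6085 -0.1084  0.054 ]
spray [ 0.5437 -0.0118  0.158 ]
glue [0.5443 0.0476 0.152 ]
BLo [0.68   0.0871 0.052 ]
BRo [ 0.6657 -0.1875  0.052 ]
FLo [0.5098 0.0965 0.077 ]
FRo [ 0.4971 -0.1772  0.077 ]
lipFL [0.5207 0.0838 0.034 ]
lipFR [ 0.5064 -0.1698  0.034 ]
lipBL [0.68   0.0765 0.034 ]
lipBR [ 0.666  -0.1761  0.034 ]
sc flat [ 0.5369 -0.1334  0.143 ]
sc tall [ 0.5419 -0.0696  0.132 ]
sc squat [ 0.6069 -0.1053  0.054 ]
sc spray [ 0.5436 -0.0077  0.158 ]
```

```bash
python3 -m pendant '{"xyz":[[0.02,0,0.05],[0.055,-0.02,0.02],[0.055,-0.025,0],[0.055,-0.025,0],[0.055,-0.025,0],[0.04,-0.045,0],[0.02,-0.055,0],[0,-0.06,0],[0,-0.06,0],[0,-0.06,0]],"turn":[0,-0.18,-0.18,-0.18,-0.18,-0.18,-0.18,-0.18,0,0]}'
```

```text
time_s: 2.35
tool_pos: [0.5141, 0.2316, 0.2922]
tool_rot: [157.5, 89.7, 64.7]
force: [0.1, -1.1, -0.3]
grip_width: 0.0869
```

```bash
python3 -m pendant '{"xyz":[[0.004,-0.06,0],[0.004,-0.06,0],[0.004,-0.06,0],[0.004,-0.06,0],[0.004,-0.06,0],[0.004,-0.06,0],[0,-0.005,-0.04],[0,0,-0.04],[0,0,0]],"turn":[-0.017,0,0,0,0,0,0,0,0]}'
python3 - <<'E'
from h import *
o=readout.get_obs();print(o['tool_pos'].round(4) if hasattr(o['tool_pos'],'round') else o['tool_pos'],o['tool_rot'])
im=save('top','t1.png');cv2.imwrite('pics/t1c.png',cv2.resize(im[120:240,200:350,::-1],None,fx=5,fy=5,interpolation=cv2.INTER_CUBIC))
E
```

```text
time_s: 3.48
tool_pos: [0.5363, -0.1536, 0.2144]
tool_rot: [118.8, 89.2, 24.4]
force: [-0.2, 0.3, 0.3]
grip_width: 0.0868
[ 0.5363 -0.1536  0.2144] [118.81985763  89.24108595  24.35992635]
```

View pics/t1c.png

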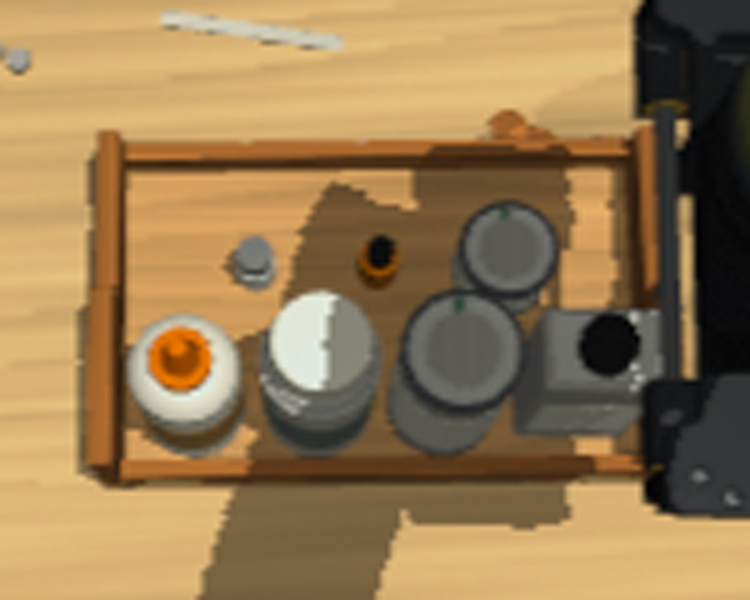

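```bash
python3 -m pendant '{"xyz":[[0.002,0.02,-0.02],[0,0,0],[0,0,0]],"turn":[0.01,0,0]}'
```

```text
time_s: 3.9
tool_pos: [0.5434, -0.134, 0.2026]
tool_rot: [103.7, 88.5, 9.9]
force: [0.0, -0.1, -0.3]
grip_width: 0.0866
```

```bash
cat >> h.py <<'E'
from scipy.spatial.transform import Rotation as Ro
def st():
    o=readout.get_obs(); m=Ro.from_euler('xyz',o['tool_rot'],degrees=True).as_matrix()
    j=np.degrees(np.arctan2(m[1,1],m[0,1])); print('t',round(o['time_s'],2),'pos',np.round(o['tool_pos'],4),'jaw',round(j,2),'app',m[:,0].round(3),'F',np.round(o['force'],1),'w',round(o['grip_width'],4),'dq',np.abs(o['joint_velocities']).max().round(2))
E
python3 -c "
from h import *
st()"; python3 -m pendant '{"xyz":[[0,0,-0.02],[0,0,0],[0,0,0]],"turn":[0,0,0]}'; python3 -c "
from h import *
st()"
```

```text
t 3.9 pos [ 0.5434 -0.134   0.2026] jaw -3.78 app [ 0.025  0.004 -1.   ] F [ 0.  -0.1 -0.3] w 0.0866 dq 0.66
time_s: 4.28
tool_pos: [0.546, -0.1361, 0.1875]
tool_rot: [99.6, 88.1, 5.8]
force: [-0.7, -0.8, -0.2]
grip_width: 0.0866
t 4.28 pos [ 0.546  -0.1361  0.1875] jaw -3.86 app [ 0.032  0.003 -0.999] F [-0.7 -0.8 -0.2] w 0.0866 dq 0.42
```

```bash
python3 -m pendant '{"xyz":[[0,0,0],[0,0,0],[0,0,0]],"turn":[0,0,0]}'; python3 -c "
from h import *
st()"; python3 -m pendant '{"xyz":[[0,0,0.02],[0,0,0],[0,0,0]],"turn":[0,0,0]}'; python3 -c "
from h import *
st()"
```

```text
time_s: 4.65
tool_pos: [0.5469, -0.1367, 0.1894]
tool_rot: [99.0, 88.0, 5.1]
force: [-0.5, -0.3, -0.7]
grip_width: 0.0872
t 4.65 pos [ 0.5469 -0.1367  0.1894] jaw -3.88 app [ 0.035  0.003 -0.999] F [-0.5 -0.3 -0.7] w 0.0872 dq 0.18
time_s: 5.03
tool_pos: [0.5465, -0.1365, 0.209]
tool_rot: [99.4, 88.0, 5.5]
force: [-0.4, -1.0, -0.9]
grip_width: 0.0871
t 5.03 pos [ 0.5465 -0.1365  0.209 ] jaw -3.87 app [ 0.034  0.003 -0.999] F [-0.4 -1.  -0.9] w 0.0871 dq 0.58
```

```bash
python3 -m pendant '{"xyz":[[0,0,0.05],[0,0,0.05],[0,0,0],[0,0,0],[0,0,0]],"turn":[0,0,0,0,0]}' >/dev/null; python3 -c "
from h import *
st()"; python3 -m pendant '{"xyz":[[0,0,-0.02],[0,0,-0.02],[0,0,-0.02],[0,0,-0.02],[0,0,0],[0,0,0]],"turn":[0,0,0,0,0,0]}'>/dev/null; python3 -c "
from h import *
st()"
```

```text
t 5.65 pos [ 0.5439 -0.1356  0.3059] jaw -3.86 app [ 0.025  0.004 -1.   ] F [-0.5 -0.5 -1.1] w 0.0874 dq 1.1
t 6.4 pos [ 0.5403 -0.1347  0.2172] jaw -3.87 app [ 0.015  0.004 -1.   ] F [-0.1  0.2  0.3] w 0.0873 dq 0.83
```

```bash
python3 -m pendant '{"xyz":[[0,0.001,-0.02],[0,0,-0.02],[0,0,-0.02],[0,0,-0.02],[0,0,-0.02],[0,0,-0.015],[0,0,-0.01],[0,0,0],[0,0,0]],"turn":[0,0,0,0,0,0,0,0,0]}' >/dev/null; python3 -c "
from h import *
st(); save('scene','s2.png');im=save('top','t2.png');a=cv2.imread('pics/s2.png')[60:260,120:340];b=cv2.imread('pics/t2.png')[120:240,220:370]
cv2.imwrite('pics/c2.png',np.vstack([cv2.resize(a,(440,400)),cv2.resize(b,(440,352))])[:600])"
```

```text
t 7.53 pos [ 0.5456 -0.1343  0.0955] jaw -3.81 app [ 0.027  0.003 -1.   ] F [1.1 0.2 0.3] w 0.0868 dq 0.11
```

View pics/c2.png

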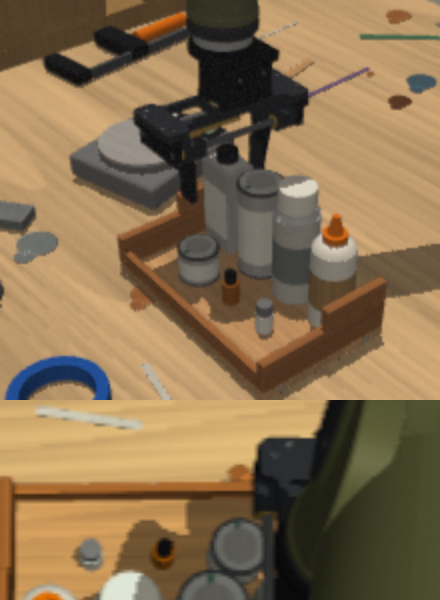

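```bash
python3 -m pendant '{"xyz":[[-0.007,0.001,-0.006],[0,0,0],[0,0,0]],"turn":[0,0,0]}' >/dev/null; python3 -c "
from h import *
st()"; python3 -m pendant '{"xyz":[[0,0,0],[0,0,0],[0,0,0],[0,0,0]],"turn":[0,0,0,0]}' 0 20; python3 -c "
from h import *
st()"
```

```text
t 8.0 pos [ 0.5384 -0.1332  0.0898] jaw -3.81 app [ 0.028  0.004 -1.   ] F [0.2 0.6 0.5] w 0.0869 dq 0.58
time_s: 8.5
tool_pos: [0.5386, -0.1332, 0.09]
tool_rot: [101.3, 88.3, 7.5]
force: [-0.2, 0.5, 0.7]
grip_width: 0.0549
t 8.5 pos [ 0.5386 -0.1332  0.09  ] jaw -3.8 app [ 0.029  0.004 -1.   ] F [-0.2  0.5  0.7] w 0.0549 dq 0.09
```

```bash
python3 -m pendant '{"xyz":[[0,0,0],[0,0,0],[0,0,0],[0,0,0]],"turn":[0,0,0,0]}' 0 25 >/dev/null; python3 -c "
from h import *
st()"; python3 -m pendant '{"xyz":[[0,0,0.02],[0,0,0.03],[0,0,0.05],[0,0,0.05],[0,0,0.03],[0,0,0.01],[0,0,0],[0,0,0]],"turn":[0,0,0,0,0,0,0,0]}'>/dev/null; python3 -c "
from h import *
st(); save('scene','s3.png')"
```

```text
t 9.0 pos [ 0.5387 -0.1332  0.0901] jaw -3.8 app [ 0.028  0.004 -1.   ] F [ 0.6 -0.9  0.3] w 0.0379 dq 0.1
t 10.0 pos [ 0.5329 -0.1322  0.2784] jaw -3.84 app [ 0.015  0.004 -1.   ] F [ 0.  -0.1 -1.8] w 0.0382 dq 0.61
```

View pics/s3.png

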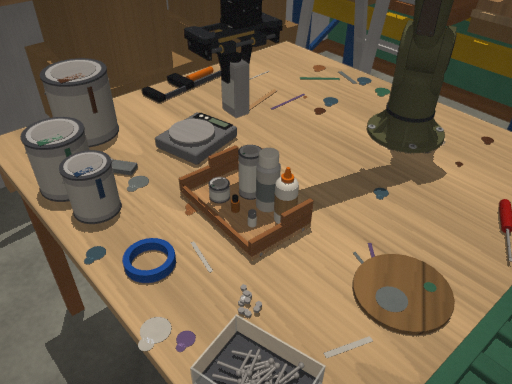

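```bash
python3 -m pendant '{"xyz":[[0,0.03,0],[0,0.055,0],[0,0.055,0],[0,0.055,0],[0,0.055,0],[0,0.055,0],[0,0.055,0],[0,0.05,0],[0,0.03,0],[0,0,0]],"turn":[0,0,0,0,0,0,0,0,0,0]}'>/dev/null; python3 -c "
from h import *
st()"; python3 -m pendant '{"xyz":[[0,0,0],[0,0,0]],"turn":[0,0]}'>/dev/null; python3 -c "
from h import *
st()"
```

```text
t 11.3 pos [0.523  0.3192 0.2623] jaw -4.08 app [-0.006 -0.006 -1.   ] F [ 0.1 -0.5 -2.5] w 0.0385 dq 1.61
t 11.55 pos [0.5231 0.3168 0.2604] jaw -4.21 app [-0.008 -0.009 -1.   ] F [ 0.2  0.1 -2.9] w 0.0376 dq 0.63
```

```bash
python3 -m pendant '{"xyz":[[0,0.035,0],[-0.004,0.035,-0.01],[0,0.003,-0.02],[0,0,-0.02],[0,0,-0.02],[0,0,-0.02],[0,0,-0.02],[0,0,-0.01],[0,0,0],[0,0,0]],"turn":[0,0,0,0,0,0,0,0,0,0]}'>/dev/null; python3 -c "
from h import *
st()"
```

```text
t 12.8 pos [0.5261 0.3732 0.1371] jaw -5.54 app [-0.004 -0.015 -1.   ] F [ 0.2 -0.1 -2. ] w 0.0379 dq 0.24
```

```bash
python3 -m pendant '{"xyz":[[-0.008,0.017,-0.01],[0,0,-0.01],[0,0,-0.01],[0,0,-0.01],[0,0,0],[0,0,0]],"turn":[0,0,0,0,0,0]}'>/dev/null; python3 -c "
from h import *
st();im=save('top','t4.png');cv2.imwrite('pics/t4.png',cv2.resize(im[150:290,40:240,::-1],None,fx=4,fy=4))"
```

```text
t 13.55 pos [0.5175 0.3923 0.0952] jaw -5.47 app [-0.003 -0.013 -1.   ] F [ 1.2  0.2 -1.9] w 0.0382 dq 0.34
```

View pics/t4.png

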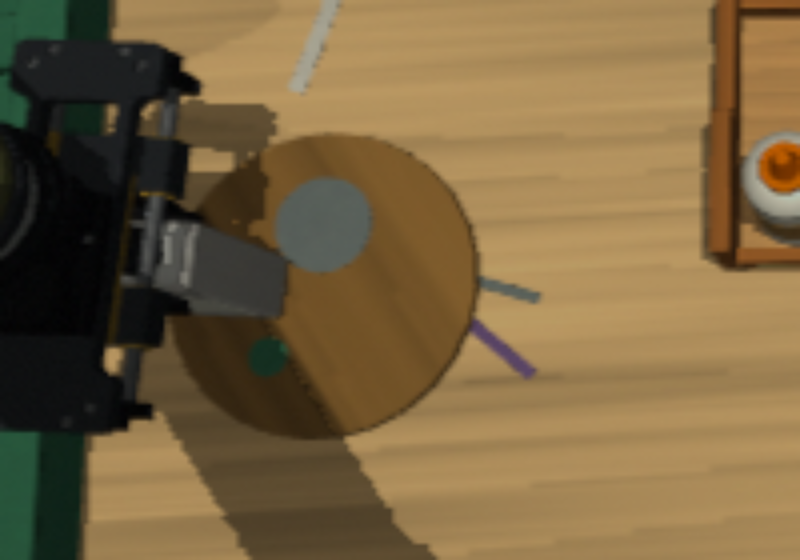

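```bash
python3 -m pendant '{"xyz":[[0,-0.006,-0.004],[0,0,-0.001],[0,0,0]],"turn":[0,0,0]}'>/dev/null; python3 -c "
from h import *
st()";python3 -m pendant '{"xyz":[[0,0,-0.002],[0,0,0]],"turn":[0,0]}'>/dev/null; python3 -c "
from h import *
st()"
```

```text
t 13.97 pos [0.5181 0.3855 0.0908] jaw -5.52 app [-0.002 -0.013 -1.   ] F [-0.3  0.5 -1.8] w 0.038 dq 0.37
t 14.22 pos [0.5185 0.3857 0.0908] jaw -5.52 app [-0.001 -0.012 -1.   ] F [ 0.5  0.  -2.6] w 0.0378 dq 0.47
```

```bash
python3 -m pendant '{"xyz":[[0,0,-0.002],[0,0,-0.002],[0,0,0]],"turn":[0,0,0]}'>/dev/null; python3 -c "
from h import *
st()"
```

```text
t 14.6 pos [0.5189 0.3862 0.0905] jaw -5.51 app [-0.001 -0.01  -1.   ] F [ 0.5  0.3 -2.9] w 0.038 dq 0.65
```

```bash
python3 -m pendant '{"xyz":[[0,0,-0.004],[0,0,-0.003]],"turn":[0,0]}'>/dev/null; python3 -c "
from h import *
st()"; python3 -m pendant '{"xyz":[[0,0,0],[0,0,0]],"turn":[0,0]}'>/dev/null; python3 -c "
from h import *
st()"
```

```text
t 14.85 pos [0.5189 0.3865 0.09  ] jaw -5.5 app [-0.001 -0.009 -1.   ] F [-5.7 -4.4 15.7] w 0.0381 dq 0.41
t 15.1 pos [0.5191 0.3868 0.09  ] jaw -5.5 app [-0.001 -0.008 -1.   ] F [-1.1 -0.4  0.4] w 0.0377 dq 0.15
```

```bash
python3 -m pendant '{"xyz":[[0,0,0],[0,0,0],[0,0,0],[0,0,0.01],[0,0,0.03],[0,0,0.04],[0,0,0.04],[0,0,0.04],[0,0,0],[0,0,0]],"turn":[0,0,0,0,0,0,0,0,0,0]}' 1 >/dev/null; python3 -c "
from h import *
st(); save('scene','s5.png');im=save('top','t5.png')
print([(w('top',d['at']).round(4),d['score']) for d in pinpoint('top','flat_tin')])
print([(w('scene',d['at']).round(4),d['score']) for d in pinpoint('scene','flat_tin')])"
```

```text
t 16.35 pos [0.519  0.3864 0.2576] jaw -5.51 app [ 0.002 -0.006 -1.   ] F [-0.3 -0.2 -0.4] w 0.0868 dq 1.49
[(array([0.5217, 0.3856, 0.0103]), 0.58)]
[(array([0.5193, 0.3835, 0.0122]), 0.87)]
```

View pics/s5.png

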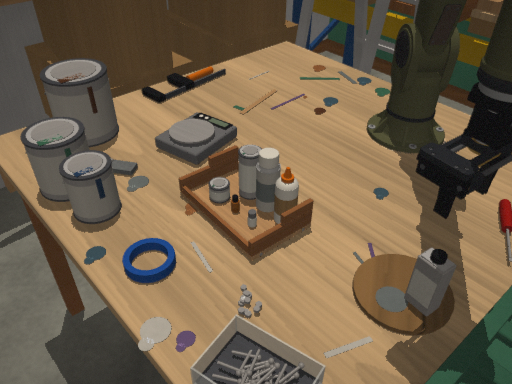

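```bash
python3 -m pendant '{"xyz":[[0,-0.03,0.01],[0.002,-0.055,0],[0.003,-0.055,0],[0.003,-0.055,0],[0.003,-0.055,0],[0.003,-0.055,0],[0.003,-0.055,0],[0.003,-0.05,0],[0,-0.025,0],[0,0,0]],"turn":[0.02,0.02,0,0,0,0,0,0,0,0]}'>/dev/null; python3 -c "
from h import *
st()"; python3 -m pendant '{"xyz":[[0,0,0],[0,0,0]],"turn":[0,0]}'>/dev/null; python3 -c "
from h import *
st()"
```

```text
t 17.8 pos [ 0.531  -0.0624  0.2567] jaw -3.04 app [-0.013 -0.014 -1.   ] F [-0.2  1.2 -0.8] w 0.0872 dq 1.82
t 18.05 pos [ 0.5309 -0.0591  0.2558] jaw -2.82 app [-0.014 -0.013 -1.   ] F [-1.  -0.3  0.3] w 0.087 dq 0.8
```

```bash
python3 -m pendant '{"xyz":[[0.011,-0.0125,-0.01],[0,0,-0.02],[0,0,-0.02],[0,0,-0.02],[0,0,-0.02],[0,0,-0.01],[0,0,0],[0,0,0]],"turn":[0,0,0,0,0,0,0,0]}'>/dev/null; python3 -c "
from h import *
st();a=save('scene','s6.png');b=save('top','t6.png');a=cv2.imread('pics/s6.png')[60:260,120:340];b=cv2.imread('pics/t6.png')[120:240,220:370]
cv2.imwrite('pics/c6.png',np.hstack([cv2.resize(a,(440,400)),cv2.resize(b,(360,400))])[:600])"
```

```text
t 19.05 pos [ 0.5443 -0.059   0.153 ] jaw -1.7 app [-0.013 -0.01  -1.   ] F [0.5 0.5 0.1] w 0.0866 dq 0.24
```

View pics/c6.png

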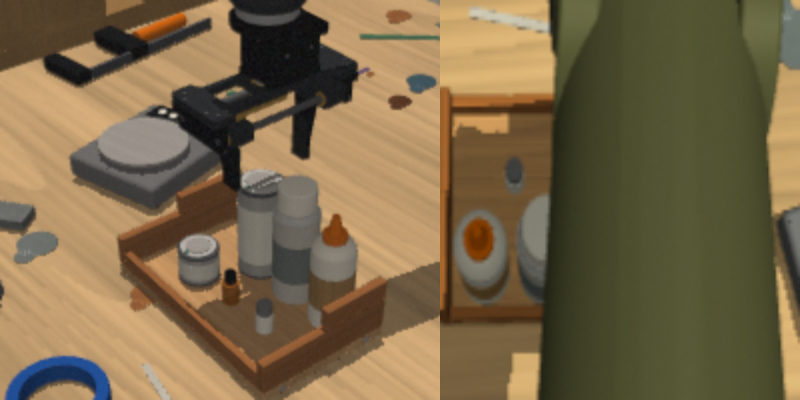

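```bash
python3 -m pendant '{"xyz":[[-0.002,-0.013,0],[0,0,0],[0,0,0]],"turn":[-0.02,0,0]}'>/dev/null; python3 -c "
from h import *
st()"
```

```text
t 19.52 pos [ 0.5428 -0.074   0.1543] jaw -3.02 app [-0.011 -0.01  -1.   ] F [ 0.1  1.  -0.1] w 0.0873 dq 0.63
```

```bash
python3 -m pendant '{"xyz":[[0,0.002,-0.02],[0,0,-0.02],[0,0,-0.012],[0,0,-0.006],[0,0,0],[0,0,0]],"turn":[0,0,0,0,0,0]}'>/dev/null; python3 -c "
from h import *
st()"
```

```text
t 20.27 pos [ 0.5442 -0.072   0.0964] jaw -3.03 app [-0.008 -0.009 -1.   ] F [-0.  -0.6 -0.2] w 0.0871 dq 0.17
```

```bash
python3 -m pendant '{"xyz":[[-0.003,0,0],[0,0,0],[0,0,0],[0,0,0],[0,0,0],[0,0,0],[0,0,0]],"turn":[0,0,0,0,0,0,0]}' 0 25 >/dev/null; python3 -c "
from h import *
st()";  python3 -m pendant '{"xyz":[[0,0,0.02],[0,0,0.03],[0,0,0.05],[0,0,0.05],[0,0,0.03],[0,0,0.01],[0,0,0],[0,0,0]],"turn":[0,0,0,0,0,0,0,0]}'>/dev/null; python3 -c "
from h import *
st(); save('scene','s7.png')"
```

```text
t 21.15 pos [ 0.5419 -0.072   0.0977] jaw -3.03 app [-0.005 -0.009 -1.   ] F [-0.1  0.4 -0.1] w 0.0534 dq 0.07
t 22.15 pos [ 0.5355 -0.0715  0.2851] jaw -3.05 app [-0.021 -0.01  -1.   ] F [-0.  -0.6 -2.9] w 0.0537 dq 0.59
```

View pics/s7.png

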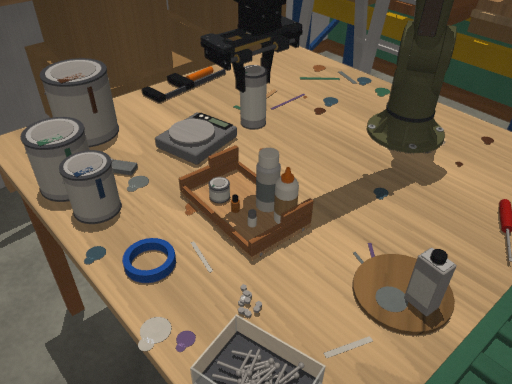

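```bash
python3 -m pendant '{"xyz":[[0,0.03,0.005],[0,0.055,0],[-0.004,0.055,0],[-0.004,0.055,0],[0,0.055,0],[0,0.055,0],[0,0.04,0],[0,0.02,0],[0,0,0],[0,0,0]],"turn":[0,0,0,0,0,0,0,0,0,0]}'>/dev/null; python3 -c "
from h import *
st()"
```

```text
t 23.45 pos [0.5207 0.298  0.2766] jaw -3.57 app [-0.039 -0.022 -0.999] F [-0.1 -0.3 -2.8] w 0.0534 dq 0.29
```

```bash
python3 -m pendant '{"xyz":[[0,0,-0.02],[0,0,-0.025],[0,0,-0.025],[0,0,-0.025],[0,0,-0.025],[0,0,-0.02],[0,0,-0.015],[0,0,-0.008],[0,0,0],[0,0,0]],"turn":[0,0,0,0,0,0,0,0,0,0]}'>/dev/null; python3 -c "
from h import *
st()"
```

```text
t 24.7 pos [0.5287 0.2773 0.1143] jaw -5.17 app [-0.03  -0.022 -0.999] F [-0.2 -0.4 -2.4] w 0.0531 dq 0.12
```

```bash
python3 -m pendant '{"xyz":[[-0.009,0.02,0],[0,0,0],[0,0,-0.008],[0,0,-0.004],[0,0,0]],"turn":[0,0,0,0,0]}'>/dev/null; python3 -c "
from h import *
st()"
```

```text
t 25.32 pos [0.5189 0.3011 0.1029] jaw -5.03 app [-0.028 -0.02  -0.999] F [ 0.3  0.2 -2. ] w 0.0534 dq 0.14
```

```bash
python3 -m pendant '{"xyz":[[0,-0.002,-0.004],[0,0,-0.003],[0,0,-0.003],[0,0,0]],"turn":[0,0,0,0]}'>/dev/null; python3 -c "
from h import *
st()"
```

```text
t 25.82 pos [0.5198 0.2989 0.099 ] jaw -5.12 app [-0.028 -0.017 -0.999] F [ 0.6  0.4 -3.2] w 0.0532 dq 1.49
```

```bash
python3 -m pendant '{"xyz":[[0,0,-0.003],[0,0,-0.002],[0,0,0]],"turn":[0,0,0]}'>/dev/null; python3 -c "
from h import *
st()"
```

```text
t 26.2 pos [0.5206 0.2993 0.0984] jaw -5.17 app [-0.027 -0.014 -1.   ] F [-0.7 -0.3 -2.6] w 0.0533 dq 0.25
```

```bash
python3 -m pendant '{"xyz":[[0,0,-0.004],[0,0,-0.003],[0,0,0]],"turn":[0,0,0]}'>/dev/null; python3 -c "
from h import *
st()"
```

```text
t 26.57 pos [0.5213 0.3002 0.0985] jaw -5.18 app [-0.026 -0.01  -1.   ] F [-0.1  1.  -3.5] w 0.0534 dq 1.08
```

```bash
python3 -m pendant '{"xyz":[[0,0,-0.005],[0,0,-0.004]],"turn":[0,0]}'>/dev/null; python3 -c "
from h import *
st()"
```

```text
t 26.82 pos [0.5222 0.302  0.0979] jaw -5.17 app [-0.025 -0.005 -1.   ] F [-8.5 -5.4 25.1] w 0.0534 dq 0.76
```

Seated (25 N transient). Release and rise.

```bash
python3 -m pendant '{"xyz":[[0,0,0.001],[0,0,0]],"turn":[0,0]}' >/dev/null; python3 -c "
from h import *
st()";python3 -m pendant '{"xyz":[[0,0,0],[0,0,0],[0,0,0],[0,0,0.01],[0,0,0.03],[0,0,0.04],[0,0,0.04],[0,0,0.02],[0,0,0],[0,0,0]],"turn":[0,0,0,0,0,0,0,0,0,0]}' 1 >/dev/null; python3 -c "
from h import *
st()
for n in ['flat_tin','tall_tin','squat_tin','scale']:
  for c in ['top','scene']:
    if n=='flat_tin': save(c,c[0]+'8.png')
    print(n,[(w(c,d['at']).round(4),round(d['score'],2)) for d in pinpoint(c,n)])"
```

```text
t 27.07 pos [0.5225 0.302  0.0983] jaw -5.18 app [-0.025 -0.005 -1.   ] F [-1.  1. -3.] w 0.0535 dq 0.45
t 28.32 pos [0.5226 0.3013 0.2444] jaw -5.22 app [-0.023 -0.004 -1.   ] F [ 0.7 -0.5 -0.5] w 0.087 dq 0.37
flat_tin [(array([0.5245, 0.3855, 0.0121]), 0.56)]
flat_tin [(array([0.5174, 0.3893, 0.013 ]), 0.69)]
tall_tin [(array([0.5205, 0.3014, 0.0139]), 0.66), (array([ 0.5438, -0.0098,  0.0082]), 0.56)]
tall_tin [(array([0.522 , 0.3026, 0.0117]), 0.82), (array([ 0.516 ,  0.343 , -0.0014]), 0.59)]
squat_tin [(array([ 0.6088, -0.1056,  0.0112]), 0.88)]
squat_tin [(array([ 0.6104, -0.1078,  0.0095]), 0.67), (array([0.5215, 0.3058, 0.0126]), 0.41)]
scale [(array([ 0.5154, -0.343 , -0.0007]), 0.62)]
scale [(array([ 0.5159, -0.3396, -0.0019]), 0.82)]
```

View pics/s8.png

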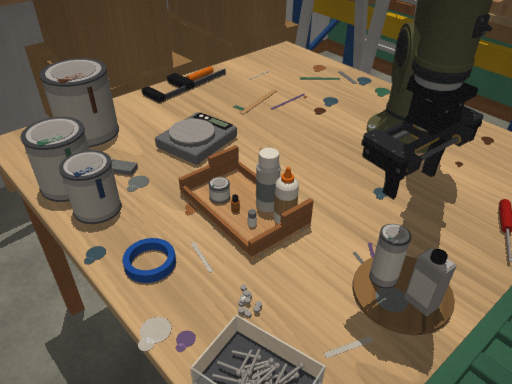

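View pics/t8.png

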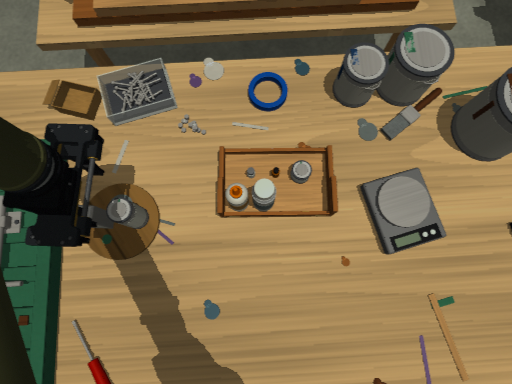

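```bash
python3 -m pendant '{"xyz":[[0,-0.03,0.01],[0.012,-0.055,0],[0.012,-0.055,0],[0.012,-0.055,0],[0.012,-0.055,0],[0.012,-0.055,0],[0.012,-0.05,0],[0.01,-0.035,0],[0,0,0],[0,0,0]],"turn":[0.02,0.02,0,0,0,0,0,0,0,0]}' 0.76>/dev/null; python3 -c "
from h import *
st()
im=read_camera('top')
g=cv2.resize(im[160:260,350:460,::-1],None,fx=6,fy=6,interpolation=cv2.INTER_CUBIC); 
for dx in np.linspace(0,2*np.pi,73):
    q=px('top',[.515+.062*np.cos(dx),-.343+.062*np.sin(dx),.052]); cv2.circle(g,tuple(np.round((q-[350,160]+.5)*6-.5).astype(int)),1,(0,0,255),-1)
cv2.imwrite('pics/t9.png',g)"
```

```text
t 30.07 pos [ 0.6037 -0.0991  0.2548] jaw -2.58 app [-0.02  -0.005 -1.   ] F [-0.  -0.3 -0.6] w 0.0661 dq 0.86
```

View pics/t9.png

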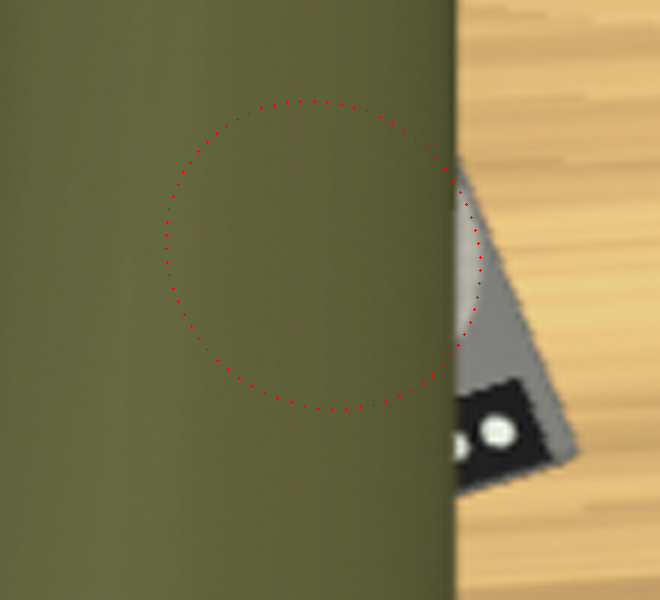

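```bash
python3 -m pendant '{"xyz":[[0.004,-0.008,-0.01],[0,0,-0.02],[0,0,-0.025],[0,0,-0.025],[0,0,-0.02],[0,0,-0.015],[0,0,0],[0,0,0]],"turn":[0,0,0,0,0,0,0,0]}'>/dev/null; python3 -c "
from h import *
st()
im=cv2.imread('pics/t8.png')
g=cv2.resize(im[160:260,350:460],None,fx=6,fy=6,interpolation=cv2.INTER_CUBIC); 
for dx in np.linspace(0,2*np.pi,73):
    q=px('top',[.515+.062*np.cos(dx),-.343+.062*np.sin(dx),.052]); cv2.circle(g,tuple(np.round((q-[350,160]+.5)*6-.5).astype(int)),1,(0,0,255),-1)
cv2.imwrite('pics/t9b.png',g)"
```

```text
t 31.12 pos [ 0.6084 -0.1007  0.1333] jaw -1.85 app [-0.021 -0.004 -1.   ] F [ 0.6  0.3 -0.4] w 0.066 dq 0.39
```

View pics/t9b.png

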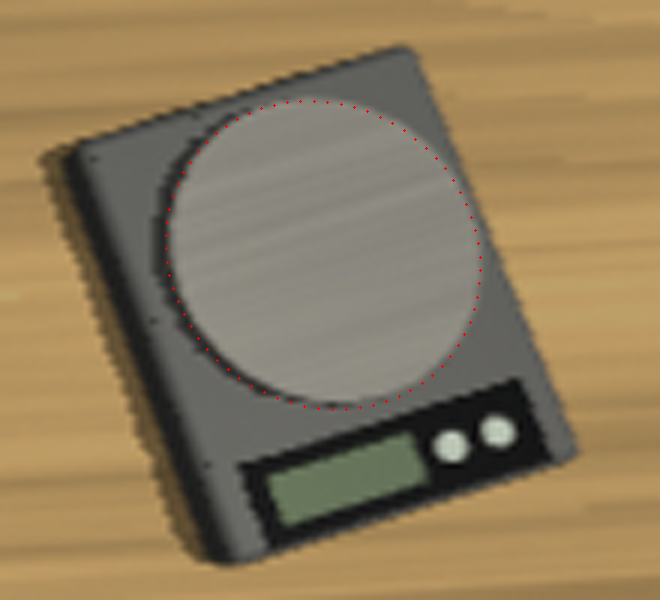

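```bash
python3 -m pendant '{"xyz":[[-0.001,-0.007,-0.01],[0,0,-0.02],[0,0,-0.02],[0,0,-0.015],[0,0,0],[0,0,0]],"turn":[-0.018,0,0,0,0,0]}'>/dev/null; python3 -c "
from h import *
st()
a=save('scene','s10.png')[100:240,140:340,::-1];cv2.imwrite('pics/s10c.png',cv2.resize(a,None,fx=4,fy=4))"
```

```text
t 31.88 pos [ 0.6076 -0.109   0.0648] jaw -3.01 app [-0.019 -0.003 -1.   ] F [ 0.3 -0.   0. ] w 0.0662 dq 0.44
```

View pics/s10c.png

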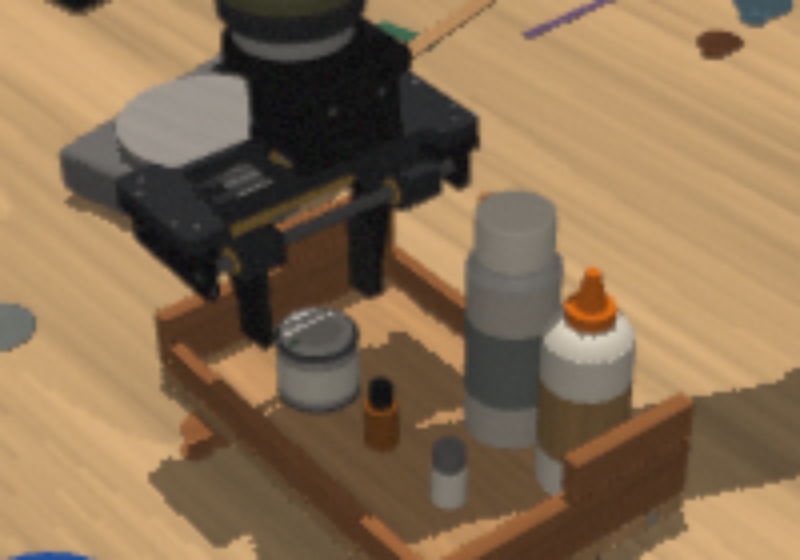

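```bash
python3 -m pendant '{"xyz":[[0.001,0.002,-0.015],[0,0,-0.015],[0,0,-0.01],[0,0,0],[0,0,0]],"turn":[0,0,0,0,0]}'>/dev/null; python3 -c "
from h import *
st()"
```

```text
t 32.55 pos [ 0.609  -0.1065  0.0225] jaw -2.98 app [-0.018 -0.003 -1.   ] F [ 0.  -0.5  0. ] w 0.066 dq 0.23
```

```bash
python3 -m pendant '{"xyz":[[-0.002,0,0.002],[0,0,0],[0,0,0],[0,0,0],[0,0,0]],"turn":[0,0,0,0,0]}' 0 22 >/dev/null; python3 -c "
from h import *
st()"; python3 -m pendant '{"xyz":[[0,0,0.02],[0,0,0.03],[0,0,0.03],[0,0,0.02],[0,0,0],[0,0,0]],"turn":[0,0,0,0,0,0]}' >/dev/null; python3 -c "
from h import *
st()
a=save('scene','s11.png')[70:240,140:340,::-1];cv2.imwrite('pics/s11c.png',cv2.resize(a,None,fx=3,fy=3))"
```

```text
t 33.17 pos [ 0.6074 -0.1066  0.0256] jaw -2.99 app [-0.016 -0.003 -1.   ] F [-0.8  0.2 -0.3] w 0.0474 dq 0.16
t 33.92 pos [ 0.6073 -0.1072  0.1334] jaw -3.05 app [-0.014 -0.003 -1.   ] F [-0.2 -0.1 -1.6] w 0.048 dq 0.66
```

View pics/s11c.png

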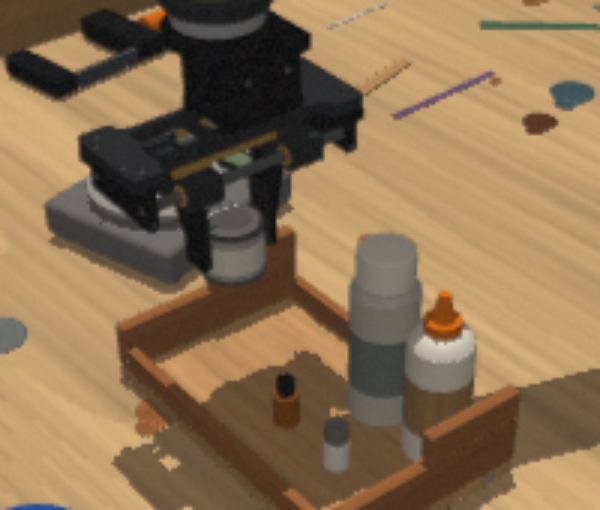

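```bash
python3 -m pendant '{"xyz":[[-0.008,-0.025,0.01],[-0.02,-0.05,0.01],[-0.02,-0.05,0],[-0.02,-0.05,0],[-0.015,-0.04,0],[-0.008,-0.02,0],[0,0,0],[0,0,0],[0,0,0]],"turn":[0,0,0,0,0,0,0,0,0]}' >/dev/null; python3 -c "
from h import *
st()"
```

```text
t 35.1 pos [ 0.5097 -0.3424  0.1452] jaw -2.7 app [-0.027  0.001 -1.   ] F [ 0.9  1.1 -0.5] w 0.0478 dq 0.84
```

```bash
python3 -m pendant '{"xyz":[[0.006,0,-0.015],[0,0,-0.02],[0,0,-0.015],[0,0,-0.01],[0,0,0],[0,0,0]],"turn":[0,0,0,0,0,0]}' >/dev/null; python3 -c "
from h import *
st()"
```

```text
t 35.85 pos [ 0.517  -0.3388  0.0791] jaw -2.43 app [-0.029  0.003 -1.   ] F [-1.1 -0.6 -1.5] w 0.0479 dq 0.27
```

```bash
python3 -m pendant '{"xyz":[[-0.002,-0.005,-0.004],[0,0,-0.004],[0,0,0],[0,0,0]],"turn":[0,0,0,0]}' >/dev/null; python3 -c "
from h import *
st()"
```

```text
t 36.35 pos [ 0.5154 -0.3452  0.072 ] jaw -2.48 app [-0.027  0.002 -1.   ] F [ 0.  -0.2 -1.1] w 0.0477 dq 0.15
```

```bash
python3 -m pendant '{"xyz":[[0,0.002,-0.003],[0,0,-0.002],[0,0,0]],"turn":[0,0,0]}' >/dev/null; python3 -c "
from h import *
st()";python3 -m pendant '{"xyz":[[0,0,-0.003],[0,0,0]],"turn":[0,0]}' >/dev/null; python3 -c "
from h import *
st()"
```

```text
t 36.73 pos [ 0.5156 -0.3427  0.0668] jaw -2.45 app [-0.027  0.002 -1.   ] F [ 0.  -0.9 -0.3] w 0.0477 dq 0.2
t 36.98 pos [ 0.5162 -0.3431  0.0661] jaw -2.45 app [-0.025  0.002 -1.   ] F [-0.2  0.9 -1.3] w 0.0474 dq 0.8
```

```bash
python3 -m pendant '{"xyz":[[0,0,-0.003],[0,0,0]],"turn":[0,0]}' >/dev/null; python3 -c "
from h import *
st()"
```

```text
t 37.23 pos [ 0.5166 -0.3435  0.066 ] jaw -2.46 app [-0.024  0.003 -1.   ] F [ 0.1  0.1 -1.8] w 0.0475 dq 1.06
```

```bash
python3 -m pendant '{"xyz":[[0,0,-0.003],[0,0,-0.002]],"turn":[0,0]}' >/dev/null; python3 -c "
from h import *
st()"
```

```text
t 37.48 pos [ 0.5168 -0.3435  0.0655] jaw -2.46 app [-0.023  0.005 -1.   ] F [-4.6  4.  13.4] w 0.0474 dq 0.54
```

Contact at the plate (13 N). Release and rise gently.

```bash
python3 -m pendant '{"xyz":[[0,0,0],[0,0,0],[0,0,0],[0,0,0],[0,0,0]],"turn":[0,0,0,0,0]}' 0.8 >/dev/null; python3 -c "
from h import *
st()"; python3 -m pendant '{"xyz":[[0,0,0.01],[0,0,0.03],[0,0,0.05],[0,0,0.05],[0,0,0.03],[0,0,0],[0,0,0]],"turn":[0,0,0,0,0,0,0]}' >/dev/null; python3 -c "
from h import *
st(); save('top','t12.png'); save('scene','s12.png')
for c in ['top','scene']:print([(w(c,d['at']).round(4),round(d['score'],2)) for d in pinpoint(c,'squat_tin')])
a=cv2.imread('pics/s12.png')[90:190,130:270];b=cv2.imread('pics/t12.png')[150:260,340:460]
cv2.imwrite('pics/c12.png',np.hstack([cv2.resize(a,(420,300)),cv2.resize(b,(360,300))]))"
```

```text
t 38.1 pos [ 0.5168 -0.3435  0.0642] jaw -2.45 app [-0.023  0.005 -1.   ] F [-0.6  0.9  0.1] w 0.0691 dq 0.19
t 38.98 pos [ 0.5154 -0.3434  0.2419] jaw -2.51 app [-0.022  0.004 -1.   ] F [ 0.3 -0.1 -0.3] w 0.0694 dq 0.81
[(array([ 0.5154, -0.3419,  0.048 ]), 0.76)]
[(array([ 0.5144, -0.347 ,  0.0498]), 0.59)]
```

View pics/c12.png

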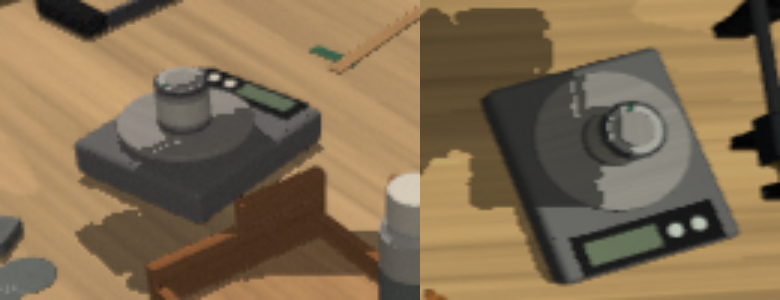

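```bash
python3 -m pendant '{"xyz":[[0,0.03,0],[0,0.055,0],[0,0.06,0],[0,0.06,0],[0,0.06,0],[0,0.06,0],[0,0.06,0],[0,0.06,0],[0,0.06,0],[0,0.05,0]],"turn":[0,0,0,0,0,0,0,0,0,0]}' 1 >/dev/null; python3 -c "
from h import *
st()"
```

```text
t 40.42 pos [0.5066 0.2237 0.2322] jaw -3.12 app [-0.037  0.001 -0.999] F [0.8 0.3 0.5] w 0.0872 dq 35.62
```

```bash
python3 -m pendant '{"xyz":[[0.01,0.03,0],[0.005,0.012,0],[0,0,0],[0,0,0],[0,0,0]],"turn":[0,0,0,0,0]}' >/dev/null; python3 -c "
from h import *
st()"
```

```text
t 41.05 pos [0.5195 0.2672 0.2286] jaw -2.95 app [-0.043 -0.004 -0.999] F [0.4 0.3 0.4] w 0.0871 dq 0.61
```

```bash
python3 -m pendant '{"xyz":[[0,0.02,0],[0.002,0.016,0],[0,0,-0.02],[0,0,-0.02],[0,0,-0.02],[0,0,-0.01],[0,0,0],[0,0,0]],"turn":[0,0,0,0,0,0,0,0]}' >/dev/null; python3 -c "
from h import *
st()"
```

```text
t 42.05 pos [0.5219 0.3121 0.1588] jaw -2.7 app [-0.04   0.001 -0.999] F [-0.3 -0.7  0.6] w 0.0874 dq 0.13
```

```bash
python3 -m pendant '{"xyz":[[0,-0.009,-0.01],[0,0,-0.02],[0,0,-0.015],[0,0,-0.01],[0,0,0],[0,0,0]],"turn":[0,0,0,0,0,0]}' >/dev/null; python3 -c "
from h import *
st(); im=save('scene','s13.png')[150:340,320:512,::-1];cv2.imwrite('pics/s13c.png',cv2.resize(im,None,fx=3,fy=3))"
```

```text
t 42.8 pos [0.5237 0.3011 0.1035] jaw -2.8 app [-0.036  0.002 -0.999] F [ 0.6  0.2 -0.6] w 0.0872 dq 0.15
```

View pics/s13c.png

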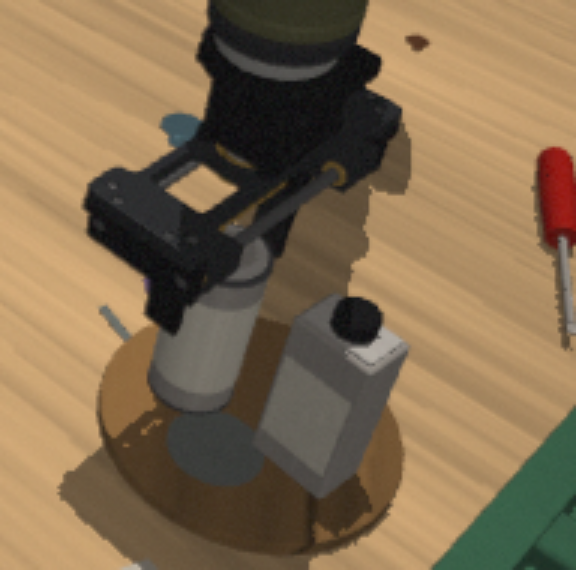

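```bash
python3 -m pendant '{"xyz":[[-0.002,0.001,-0.006],[0,0,0],[0,0,0],[0,0,0],[0,0,0],[0,0,0],[0,0,0]],"turn":[0,0,0,0,0,0,0]}' 0 25 >/dev/null; python3 -c "
from h import *
st()"; python3 -m pendant '{"xyz":[[0,0,0.02],[0,0,0.03],[0,0,0.05],[0,0,0.05],[0,0,0.03],[0,0,0.01],[0,0,0],[0,0,0]],"turn":[0,0,0,0,0,0,0,0]}'>/dev/null; python3 -c "
from h import *
st(); im=save('scene','s14.png')"
```

```text
t 43.73 pos [0.5219 0.3028 0.0983] jaw -2.77 app [-0.035  0.004 -0.999] F [-1.1 -0.7  0.3] w 0.0535 dq 0.12
t 44.73 pos [0.5193 0.3002 0.2959] jaw -2.85 app [-0.037  0.001 -0.999] F [ 0.2  0.1 -3.2] w 0.0531 dq 0.33
```

View pics/s14.png

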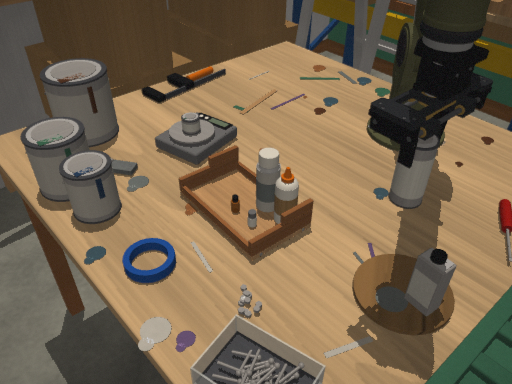

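```bash
python3 -m pendant '{"xyz":[[0,-0.03,0],[0.004,-0.055,0],[0.004,-0.055,0],[0.004,-0.055,0],[0.004,-0.055,0],[0.004,-0.05,0],[0.002,-0.04,0],[0,-0.02,0],[0,0,0],[0,0,0]],"turn":[0,0,0,0,0,0,0,0,0,0]}'>/dev/null; python3 -c "
from h import *
st()"
```

```text
t 46.02 pos [ 0.5326 -0.0694  0.2813] jaw -2.69 app [-0.06  -0.005 -0.998] F [ 0.6  0.5 -2.4] w 0.0532 dq 0.34
```

```bash
python3 -m pendant '{"xyz":[[0.01,-0.003,-0.01],[0,0,-0.02],[0,0,-0.02],[0,0,-0.02],[0,0,-0.01],[0,0,0],[0,0,0]],"turn":[0,0,0,0,0,0,0]}'>/dev/null; python3 -c "
from h import *
st()"
```

```text
t 46.9 pos [ 0.5461 -0.0642  0.1951] jaw -1.92 app [-0.061 -0.004 -0.998] F [ 0.8 -0.8 -2.6] w 0.0535 dq 0.22
```

```bash
python3 -m pendant '{"xyz":[[-0.002,-0.009,0],[0,0,0],[0,0,0]],"turn":[-0.015,0,0]}'>/dev/null; python3 -c "
from h import *
st();a=save('scene','s15.png')[90:240,160:340,::-1];cv2.imwrite('pics/s15c.png',cv2.resize(a,None,fx=4,fy=4))"
```

```text
t 47.27 pos [ 0.545  -0.0744  0.1969] jaw -2.87 app [-0.057 -0.003 -0.998] F [ 0.6 -0.2 -2.2] w 0.0539 dq 0.51
```

View pics/s15c.png

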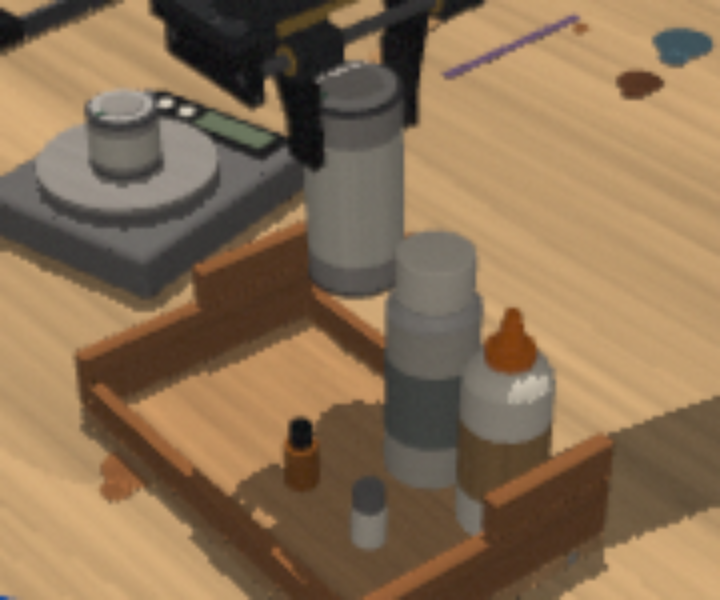

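```bash
python3 -m pendant '{"xyz":[[-0.001,0.002,-0.015],[0,0,-0.015],[0,0,-0.015],[0,0,-0.015],[0,0,-0.006],[0,0,0],[0,0,0]],"turn":[0,0,0,0,0,0,0]}'>/dev/null; python3 -c "
from h import *
st();save('scene','s16.png');save('top','t16.png')
a=cv2.imread('pics/s16.png')[110:240,170:320];b=cv2.imread('pics/t16.png')[130:230,210:345]
cv2.imwrite('pics/c16.png',np.hstack([cv2.resize(a,(400,346)),cv2.resize(b,(400,346))]))"
```

```text
t 48.2 pos [ 0.5429 -0.072   0.1248] jaw -2.85 app [-0.06  -0.004 -0.998] F [-0.9  0.5 -3.3] w 0.0534 dq 0.22
```

View pics/c16.png

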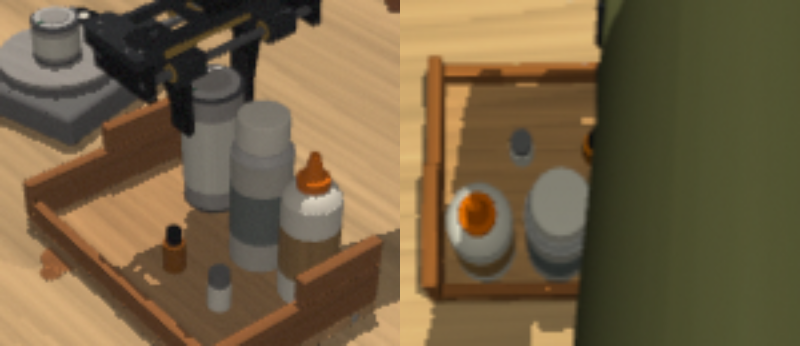

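```bash
python3 -m pendant '{"xyz":[[0.001,0,-0.01],[0,0,-0.007],[0,0,-0.004],[0,0,0]],"turn":[0,0,0,0]}'>/dev/null; python3 -c "
from h import *
st()"; python3 -m pendant '{"xyz":[[0,0,-0.003],[0,0,0]],"turn":[0,0]}'>/dev/null; python3 -c "
from h import *
st()"
```

```text
t 48.8 pos [ 0.5443 -0.0719  0.1029] jaw -2.84 app [-0.059 -0.004 -0.998] F [ 0.3 -0.1 -3.3] w 0.0533 dq 0.23
t 49.05 pos [ 0.5444 -0.072   0.0998] jaw -2.85 app [-0.059 -0.004 -0.998] F [ 0.3  0.3 -2.7] w 0.0537 dq 0.43
```

```bash
python3 -m pendant '{"xyz":[[0,0,-0.003],[0,0,-0.002]],"turn":[0,0]}'>/dev/null; python3 -c "
from h import *
st()"; python3 -m pendant '{"xyz":[[0,0,-0.003],[0,0,-0.002]],"turn":[0,0]}'>/dev/null; python3 -c "
from h import *
st()"
```

```text
t 49.3 pos [ 0.5451 -0.0725  0.0986] jaw -2.85 app [-0.058 -0.003 -0.998] F [-4.6  0.3 12.3] w 0.0536 dq 0.48
t 49.55 pos [ 0.5451 -0.0728  0.0987] jaw -2.87 app [-0.058 -0.001 -0.998] F [-3.5  0.1  6.9] w 0.0533 dq 0.44
```

```bash
python3 -m pendant '{"xyz":[[0,0,0],[0,0,0],[0,0,0],[0,0,0],[0,0,0.01],[0,0,0.03],[0,0,0.04],[0,0,0.04],[0,0,0.02],[0,0,0]],"turn":[0,0,0,0,0,0,0,0,0,0]}' 1 >/dev/null; python3 -c "
from h import *
st();save('scene','s17.png');save('top','t17.png')
for c in ['top','scene']:print([(w(c,d['at']).round(4),round(d['score'],2)) for d in pinpoint(c,'tall_tin')])
a=cv2.imread('pics/s17.png')[110:240,170:320];b=cv2.imread('pics/t17.png')[130:230,210:345]
cv2.imwrite('pics/c17.png',np.hstack([cv2.resize(a,(400,346)),cv2.resize(b,(400,346))]))"
```

```text
t 50.8 pos [ 0.5462 -0.0733  0.2469] jaw -2.9 app [-0.053 -0.001 -0.999] F [-0.7  0.  -0.1] w 0.0868 dq 1.06
[]
[(array([ 0.5402, -0.0727,  0.0138]), 0.83)]
```

View pics/c17.png

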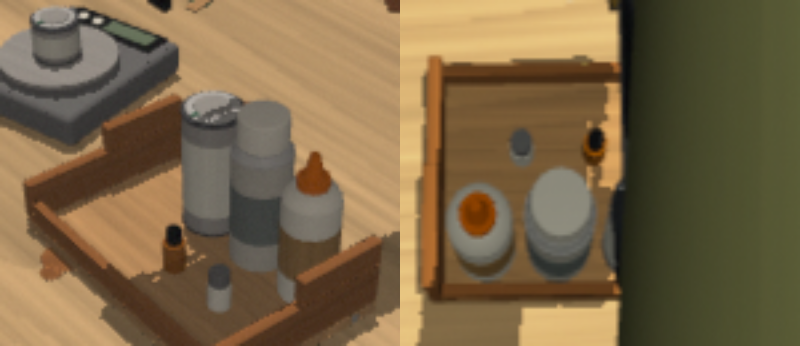

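```bash
python3 -m pendant '{"xyz":[[-0.01,0.03,0],[0,0.055,0],[0,0.055,0],[0,0.055,0],[0,0.02,0],[0,0,0],[0,0,0]],"turn":[0,0,0,0,0,0,0]}'>/dev/null; python3 -c "
from h import *
st()"; python3 -m pendant '{"xyz":[[0.05,0,0],[0.05,0,0],[0,0,0],[0,0,0]],"turn":[0,0,0,0]}'>/dev/null; python3 -c "
from h import *
st()"
```

```text
t 51.88 pos [0.5291 0.1436 0.2352] jaw -3.29 app [-0.072 -0.008 -0.997] F [-0.1 -0.2  0.4] w 0.087 dq 0.27
t 52.38 pos [0.6309 0.1336 0.2337] jaw -3.97 app [-0.075 -0.011 -0.997] F [ 0.9 -0.5  0.6] w 0.0872 dq 1.12
```

```bash
python3 -m pendant '{"xyz":[[-0.05,0,0],[-0.05,0,0],[0,0,0],[0,0,0]],"turn":[0,0,0,0]}'>/dev/null; python3 -c "
from h import *
st()"; python3 -m pendant '{"xyz":[[0,0,-0.05],[0,0,-0.05],[0,0,0],[0,0,0]],"turn":[0,0,0,0]}'>/dev/null; python3 -c "
from h import *
st()"; python3 -m pendant '{"xyz":[[0,0,0.03],[0,0,0.03],[0,0,0.03],[0,0,0.01],[0,0,0]],"turn":[0,0,0,0,0]}'>/dev/null; python3 -c "
from h import *
st()"
```

```text
t 52.88 pos [0.525  0.1299 0.2332] jaw -4.15 app [-0.077 -0.01  -0.997] F [ 0.2 -0.7  0.2] w 0.087 dq 2.1
t 53.38 pos [0.5301 0.1292 0.136 ] jaw -4.29 app [-0.067 -0.008 -0.998] F [-0.1  1.3  0.2] w 0.0868 dq 0.66
t 54.0 pos [0.5352 0.1293 0.2491] jaw -4.36 app [-0.053 -0.003 -0.999] F [0.3 0.3 0.1] w 0.0871 dq 0.46
```

```bash
python3 -m pendant '{"xyz":[[0,0,-0.05],[0,0,-0.05],[0,0,0],[0,0,0],[0,0,0.03],[0,0,0.03],[0,0,0.03],[0,0,0.01],[0,0,0],[0,0,0]],"turn":[0,0,0,0,0,0,0,0,0,0]}'>/dev/null; python3 -c "
from h import *
st()"; python3 -m pendant '{"xyz":[[0,0,-0.05],[0,0,-0.05],[0,0,0],[0,0,0],[0,0,0.03],[0,0,0.03],[0,0,0.03],[0,0,0.01],[0,0,0],[0,0,0]],"turn":[0,0,0,0,0,0,0,0,0,0]}'>/dev/null; python3 -c "
from h import *
st()"
```

```text
t 55.25 pos [0.5379 0.1294 0.258 ] jaw -4.39 app [-0.042  0.001 -0.999] F [ 0.1 -0.5 -0.4] w 0.087 dq 0.14
t 56.5 pos [0.5394 0.1295 0.2653] jaw -4.41 app [-0.035  0.004 -0.999] F [ 0.   0.4 -0.7] w 0.0868 dq 0.16
```

```bash
python3 -m pendant '{"xyz":[[0,0.03,0],[0,0.045,0],[-0.005,0.045,0],[-0.005,0.045,0],[-0.005,0.04,0],[0,0.03,0],[0,0.015,0],[0,0,0],[0,0,0]],"turn":[0,0,0,0,0,0,0,0,0]}'>/dev/null; python3 -c "
from h import *
st()"
```

```text
t 57.62 pos [0.5198 0.3808 0.2538] jaw -4.82 app [-0.049 -0.008 -0.999] F [-0.   0.3  0.5] w 0.087 dq 0.27
```

```bash
python3 -m pendant '{"xyz":[[0,0.006,-0.02],[0,0,-0.025],[0,0,-0.025],[0,0,-0.02],[0,0,0],[0,0,0]],"turn":[-0.01,0,0,0,0,0]}'>/dev/null; python3 -c "
from h import *
st()"
```

```text
t 58.38 pos [0.5209 0.3806 0.1572] jaw -6.03 app [-0.05  -0.01  -0.999] F [ 0.1 -0.1  0.1] w 0.0872 dq 1.07
```

```bash
python3 -m pendant '{"xyz":[[-0.002,0.006,-0.015],[0,0,-0.02],[0,0,-0.015],[0,0,-0.008],[0,0,0],[0,0,0]],"turn":[0.009,0,0,0,0,0]}'>/dev/null; python3 -c "
from h import *
st()"
```

```text
t 59.12 pos [0.5191 0.3872 0.096 ] jaw -5.49 app [-0.049 -0.009 -0.999] F [ 0.5  0.4 -0.5] w 0.0867 dq 0.16
```

```bash
python3 -m pendant '{"xyz":[[-0.001,0,-0.005],[0,0,0],[0,0,0],[0,0,0],[0,0,0],[0,0,0],[0,0,0],[0,0,0],[0,0,0]],"turn":[0,0,0,0,0,0,0,0,0]}' 0 25 >/dev/null; python3 -c "
from h import *
st()"; python3 -m pendant '{"xyz":[[0,0,0.02],[0,0,0.03],[0,0,0.05],[0,0,0.05],[0,0,0.03],[0,0,0.01],[0,0,0],[0,0,0]],"turn":[0,0,0,0,0,0,0,0]}'>/dev/null; python3 -c "
from h import *
st(); im=save('scene','s18.png')"
```

```text
t 60.25 pos [0.5192 0.3878 0.0924] jaw -5.49 app [-0.046 -0.007 -0.999] F [ 0.7  0.5 -0.7] w 0.0384 dq 0.14
t 61.25 pos [0.5165 0.3854 0.2905] jaw -5.53 app [-0.049 -0.009 -0.999] F [-0.1 -0.8 -2.1] w 0.0384 dq 0.35
```

View pics/s18.png

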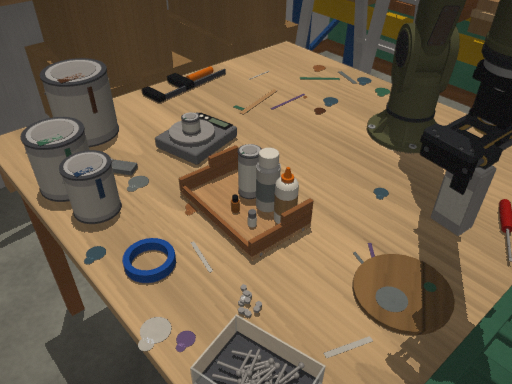

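```bash
python3 -m pendant '{"xyz":[[0,-0.03,0.005],[0.002,-0.055,0.002],[0.003,-0.055,0.002],[0.003,-0.055,0.002],[0.003,-0.055,0.002],[0.003,-0.055,0.002],[0.003,-0.055,0.002],[0.002,-0.055,0],[0,-0.04,0],[0,-0.02,0]],"turn":[0,0,0,0,0,0,0,0,0,0]}'>/dev/null; python3 -m pendant '{"xyz":[[0,0,0],[0,0,0]],"turn":[0,0]}'>/dev/null;python3 -c "
from h import *
st()"
```

```text
t 62.8 pos [ 0.5245 -0.1034  0.2903] jaw -5.42 app [-0.074 -0.017 -0.997] F [ 0.3  0.4 -2.7] w 0.038 dq 0.51
```

```bash
python3 -m pendant '{"xyz":[[0.007,-0.015,0],[0.007,-0.014,0],[0,0,0],[0,0,0.03],[0,0,0.03],[0,0,0.03],[0,0,0],[0,0,-0.05],[0,0,-0.045],[0,0,0]],"turn":[0.028,0,0,0,0,0,0,0,0,0]}'>/dev/null; python3 -m pendant '{"xyz":[[0,0,0],[0,0,0.03],[0,0,0.03],[0,0,0.03],[0,0,0],[0,0,-0.05],[0,0,-0.045],[0,0,0],[0,0,0]],"turn":[0,0,0,0,0,0,0,0,0]}'>/dev/null;python3 -c "
from h import *
st()"
```

```text
t 65.17 pos [ 0.5404 -0.1212  0.2835] jaw -3.06 app [-0.068 -0.016 -0.998] F [ 0.8 -0.5 -2.4] w 0.0378 dq 1.33
```

```bash
python3 -m pendant '{"xyz":[[0,-0.01,-0.01],[0,0,-0.02],[0,0,-0.02],[0,0,-0.02],[0,0,0],[0,0,0]],"turn":[-0.013,0,0,0,0,0]}'>/dev/null;python3 -c "
from h import *
st();a=save('scene','s19.png')[90:240,160:340,::-1];cv2.imwrite('pics/s19c.png',cv2.resize(a,None,fx=4,fy=4))"
```

```text
t 65.92 pos [ 0.5446 -0.1372  0.2184] jaw -4.16 app [-0.055 -0.018 -0.998] F [ 0.1  0.1 -2.7] w 0.0382 dq 0.33
```

View pics/s19c.png

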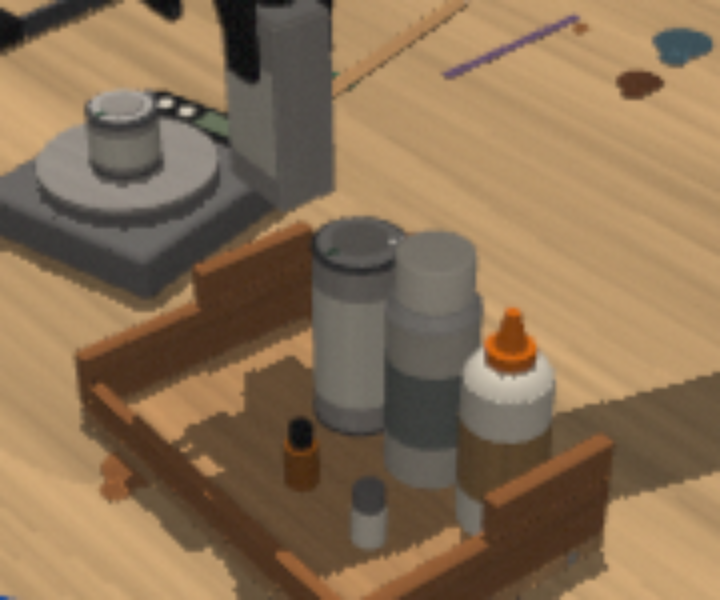

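```bash
python3 -m pendant '{"xyz":[[-0.006,0.0055,0],[0,0,0],[0,0,0]],"turn":[0.006,0,0]}'>/dev/null;python3 -c "
from h import *
st()"
```

```text
t 66.35 pos [ 0.539  -0.1313  0.2203] jaw -3.77 app [-0.052 -0.018 -0.998] F [ 0.3  0.4 -2.4] w 0.0383 dq 0.52
```

```bash
python3 -m pendant '{"xyz":[[0,0,-0.015],[0,0,-0.015],[0,0,-0.015],[0,0,-0.01],[0,0,0],[0,0,0]],"turn":[0,0,0,0,0,0]}'>/dev/null;python3 -c "
from h import *
st();a=save('top','t20.png')[120:230,210:350,::-1];a2=save('scene','s20.png')[90:230,170:320,::-1];cv2.imwrite('pics/c20.png',np.hstack([cv2.resize(a,(400,314)),cv2.resize(a2,(400,314))]))"
```

```text
t 67.1 pos [ 0.538  -0.1312  0.1599] jaw -3.77 app [-0.055 -0.018 -0.998] F [-0.2  0.4 -2.1] w 0.0381 dq 0.24
```

View pics/c20.png

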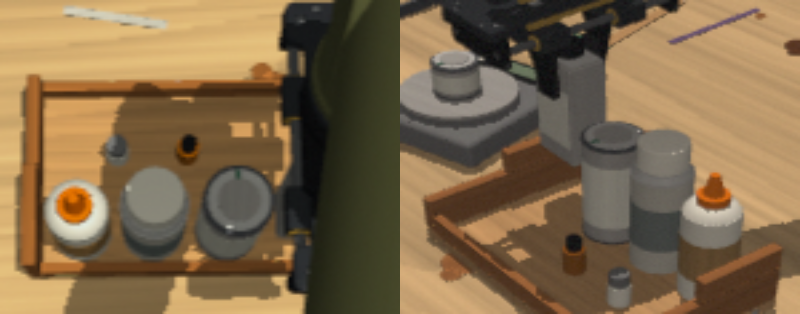

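```bash
python3 -m pendant '{"xyz":[[0.001,-0.0005,-0.015],[0,0,-0.015],[0,0,-0.015],[0,0,-0.006],[0,0,0],[0,0,0]],"turn":[0,0,0,0,0,0]}'>/dev/null;python3 -c "
from h import *
st()"; python3 -m pendant '{"xyz":[[0,0,-0.006],[0,0,-0.002],[0,0,0]],"turn":[0,0,0]}'>/dev/null;python3 -c "
from h import *
st()"
```

```text
t 67.95 pos [ 0.539  -0.1317  0.1054] jaw -3.76 app [-0.054 -0.018 -0.998] F [ 0.5 -0.7 -1.9] w 0.0381 dq 0.23
t 68.33 pos [ 0.5398 -0.1317  0.0977] jaw -3.76 app [-0.053 -0.018 -0.998] F [ 0.2 -0.5 -1.9] w 0.0381 dq 0.14
```

```bash
python3 -m pendant '{"xyz":[[-0.0005,0,-0.004],[0,0,-0.002]],"turn":[0,0]}'>/dev/null;python3 -c "
from h import *
st()"; python3 -m pendant '{"xyz":[[0,0,-0.003],[0,0,-0.002]],"turn":[0,0]}'>/dev/null;python3 -c "
from h import *
st()"
```

```text
t 68.58 pos [ 0.5395 -0.1322  0.0925] jaw -3.76 app [-0.052 -0.019 -0.998] F [-3.9 -0.9  9.3] w 0.0382 dq 1.4
t 68.83 pos [ 0.541  -0.1328  0.0923] jaw -3.77 app [-0.049 -0.017 -0.999] F [-4.4  1.7 10.5] w 0.0377 dq 0.6
```

```bash
python3 -m pendant '{"xyz":[[-0.001,0,0],[0,0,0],[0,0,0],[0,0,0],[0,0,0]],"turn":[0,0,0,0,0]}' 1 >/dev/null;python3 -c "
from h import *
st()"; python3 -m pendant '{"xyz":[[0,0,0.02],[0,0,0.03],[0,0,0.04],[0,0,0.04],[0,0,0.03],[0,-0.02,0],[0,-0.05,0],[0,-0.055,0],[0,-0.04,0],[0,0,0]],"turn":[0,0,0,0,0,0,0,0,0,0]}'>/dev/null;python3 -c "
from h import *
st()"
```

```text
t 69.45 pos [ 0.5408 -0.1329  0.0928] jaw -3.78 app [-0.047 -0.017 -0.999] F [ 0.3  0.4 -0.8] w 0.0796 dq 0.06
t 70.7 pos [ 0.5394 -0.3006  0.2572] jaw -3.5 app [-0.048 -0.018 -0.999] F [ 1.  -0.4  0.6] w 0.0873 dq 2.38
```

```bash
python3 -m pendant '{"xyz":[[0,-0.05,0.03],[0,-0.055,0.02],[0,-0.04,0],[0,0,0]],"turn":[0,0,0,0]}'>/dev/null;python3 -c "
from h import *
st();a=save('top','t21.png');save('scene','s21.png')
c=cv2.resize(cv2.imread('pics/t21.png')[138:225,205:345],None,fx=5,fy=5,interpolation=cv2.INTER_CUBIC);cv2.imwrite('pics/c21.png',c)
for n in ['flat_tin','tall_tin','squat_tin','spray_can','glue_bottle']:
  for c in ['top','scene']:
    print(n,c,[(w(c,d['at']).round(4),round(d['score'],2)) for d in pinpoint(c,n)[:1]])"
```

```text
t 71.2 pos [ 0.5417 -0.4423  0.3059] jaw -2.95 app [-0.05  -0.012 -0.999] F [-0.2  0.   0. ] w 0.0869 dq 1.97
flat_tin top []
flat_tin scene [(array([ 0.5352, -0.1327,  0.0137]), 0.81)]
tall_tin top [(array([ 0.5416, -0.0735,  0.0126]), 0.65)]
tall_tin scene [(array([ 0.5411, -0.072 ,  0.0122]), 0.64)]
squat_tin top [(array([ 0.5171, -0.3419,  0.0499]), 0.96)]
squat_tin scene [(array([ 0.5157,  0.346 , -0.0006]), 0.62)]
spray_can top [(array([ 0.5451, -0.0134,  0.01  ]), 0.86)]
spray_can scene [(array([ 0.5414, -0.0107,  0.0111]), 0.93)]
glue_bottle top [(array([0.5491, 0.0517, 0.0088]), 0.8)]
glue_bottle scene [(array([0.542 , 0.0526, 0.0132]), 0.74)]
```

View pics/c21.png

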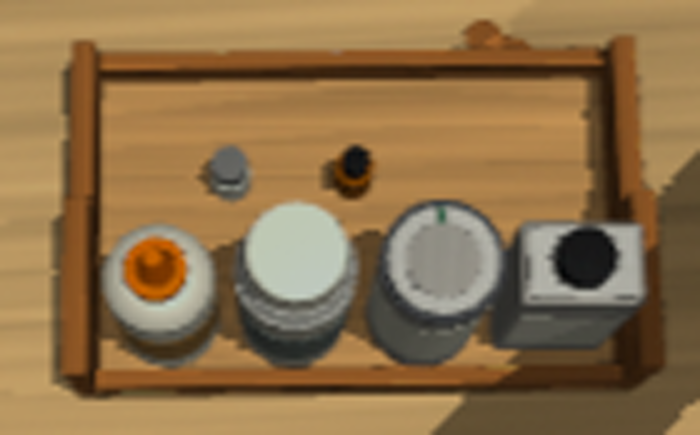

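View pics/s21.png

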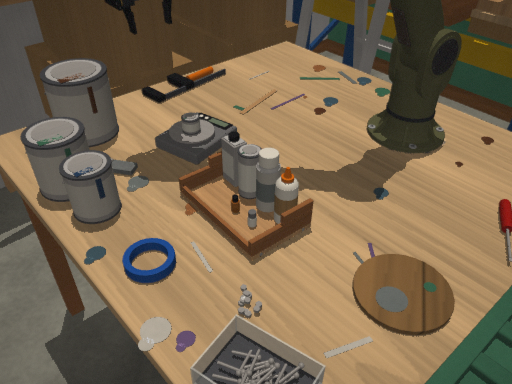

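```bash
python3 -m pendant '{"xyz":[[0,0,0],[0,0,0],[0,0,0],[0,0,0]],"turn":[0,0,0,0]}';python3 -c "
from h import *
st();sign_off()"
```

```text
time_s: 72.3
tool_pos: [0.5432, -0.4395, 0.3069]
tool_rot: [-74.2, 87.2, -166.8]
force: [1.4, 0.1, 0.7]
grip_width: 0.0871
t 72.3 pos [ 0.5432 -0.4395  0.3069] jaw -2.69 app [-0.048 -0.011 -0.999] F [1.4 0.1 0.7] w 0.0871 dq 0.12
the job is handed in; nothing more can be done
```

The squat tin is on the scale, both containers are back in the row, and the job was handed in at about 72 s of the 112 s allowed. I moved the flat tin and then the tall tin to the round board and set the squat tin on the weighing plate. Then I put the tall tin and the flat tin back in their own places.

**What the last pictures showed:**
- **Squat tin:** it stands upright about 2 mm from the plate's centre.
- **Tall tin:** it stands upright, about 2 mm from where it started.
- **Flat tin:** it stands upright, about 2 mm further forward and 1 mm to the side of where it started. Its edges look parallel to how they were.
- **Spray can, glue bottle, vial and pot:** they look unmoved, and the gripper was clear of everything.

**Contact forces:** the highest readings I saw at set-down were about 25 N for the tall tin on the board and about 13 N for the squat tin on the plate, so neither landing was feather-light. I only sampled between moves, so short peaks could have been higher.

**Checks that failed or disagreed:**
- The top-camera network did not report the flat tin at the end. I judged it from the picture and from the scene network, whose x was about 3 mm further forward than the start pixels gave.
- In the last look, the scene network reported the squat tin at the empty board. That is a false detection, since both pictures show it on the plate.
- The tool drifted to about 3–4° of tilt during the job, which the moves I had could not fully correct. The containers seated flat when released.

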